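# Close the amplifier housing with its matching cover

### The job

Pick up the desoldering pump that lies across the open housing and lay it flat on the bench, clear of everything else. Then put the cover that matches the housing's size on top of it, notched end over the connector, all its edges flush with the housing. Leave the shorter cover, the solvent jar and the tip cleaner where they stand.

Things in the scene. Friction and masses are not known exactly. Their poses are not given: they have to be found in the camera images.
- housing: open-topped bare aluminium case, 140 (x) x 76 (y) x 45 mm high, walls 4 mm, bolted to the bench by a low ear at each end (ears reach x = +-87 mm); the board and parts inside stay below 25 mm. Origin: centre of its underside; x along its length towards the connector, z up
- rim (a point): centre of the housing's open mouth at rim height (45 mm above its underside), axes as the housing's
- connector (a point): centre of the top of the black connector block in the middle of the housing's +x end wall; 20 mm wide (y), it fills x = 61 to 78 mm of the housing's frame and rises 11 mm above the rim
- cover: matching cover: aluminium plate 140 (x) x 76 (y) x 5 mm with a grey finned heat sink fixed in the middle of its top (44 in x, 36 in y, its top 27 mm above the underside; grip across either pair of sides); 220 g. A notch 30 mm wide, 15 mm deep in the middle of its +x end. Lies heat sink up. Origin: centre of the plate's underside; z up. Fitted, it lies on the rim, x along the housing's x
- cover_notch (a point): middle of the inner edge of the cover's notch, on the plate's top (x = +55 mm in the cover's frame)
- short_cover: a cover of another model, the same in all but its plate's length: 108 (x) x 76 (y) x 5 mm; does not fit. Origin: centre of its underside; x towards its notch, z up. One of the covers lies left of the board rack, the other right of the housing; which is which varies
- pump: desoldering pump, 176 mm long (y) pen-like tool with a round barrel 20 mm thick (from y = -27 to +70 mm), at most 25 mm high; lies across the housing's rim at the start. Origin: middle of its underside; y along its length, z up; 60 g
- jar: white solvent jar, 66 mm in diameter, 118 mm tall, standing close beside the long side of the matching cover. Origin: centre of its underside
- cleaner: brass-wool tip cleaner with a dome, 45 mm in diameter, 61 mm tall, standing in front of the housing, towards the robot. Origin: centre of its underside
- board_rack: fixed low black rack on the bench, 360 (x) x 290 (y) x 31 mm high, with upright circuit boards in its far left part whose tops reach 165 mm above the bench. Origin: centre of its underside, axes as the world's
Not all that is in view belongs to the job. What is meant by the cleaner is not blue or red, and is the larger of those in its own colour.

How it is judged:
By the outcome, as a careful person would: the job done as asked, in the order asked, and still so for the second after the job is handed in, with the robot touching nothing.
It also fails if it takes over 67 s, if anything falls off the work surface, if the arm or the gripper's body presses on something with over 40 N, if the wrist force passes 120 N, or if a joint passes its speed limit or range.

### The arm

A 6-joint arm with a two-finger parallel gripper is mounted at the origin on a cart in front of the work surface, level with it; the furniture and walls round the work are solid. World frame = base frame: x ahead of the robot, y to its left, z up, the work surface at z = 0. Lengths are in m, angles in rad, forces in N, time in s.
With the tool pointing down it reaches from about 0.3 to 0.825 m from the base axis. Payload 5.4 kg.
Tool frame: the origin (TCP) lies at the very end of the fingers, on their centre line; the grasp point (between the pads) lies 19 mm behind it; z points along the fingers, y is the direction in which the jaws open and shut (so a half turn about z gives the same grasp; the last joint's range is limited). The gripper opens to 92 mm and grips with 3 to 60 N. Pads are 20 mm wide; open, the fingers measure 128 mm over their backs; the gripper's body (75 mm by 189 mm) begins 69 mm behind the grasp point.
Start: joints at [1.095, 0.158, 1.597, -0, 1.386, -0.21], TCP at [0.151, 0.555, 0.187] pointing down, gripper open.
Joint ranges: [-2.91, 2.91], [-0.94, 2.29], [0.18, 2.7], [-1.29, 4.43], [0.17, 2.64], [-3, 3]. Speed limits (rad/s): [2.57, 2.57, 3.14, 3.14, 3.14, 3.14].

### API

Orientations are given as a rotation vector (axis times angle).
In Python, from rig import state, vision, workorder gives the robot as it stands.
- The arm moves only by the shell command python3 -m inch 'ROWS'. ROWS is JSON, a list of rows, each an object with "offset": the shift along the tool's x, y, z in m, a list of three; "turn": the turn about the tool's z in rad; "jaw": the opening, from -1 (shut) to 1 (fully open), so that 0 is half open. In form: [{"offset": [tx, ty, tz], "turn": turn, "jaw": jaw}, ...]. A call has 1 to 8 rows; each row shifts and turns the commanded pose from where the row before left it, along the tool's axes as they then stand; what a row does not reach is not made up. A row lasts 1/10 s, in which the tool goes at most 50 mm and 8.59 degrees, less where a joint would pass 70% of its speed; a pose out of reach is approached as far as the arm can. A call is refused whole if a number of a shift passes 0.05 or a number of a turn 0.15, either way. A call with a gripper value outside its range is refused whole. The fingers move at their own pace and stop on an object; the grip force is fixed at half the most. Time passes only in rows, so rows that do not move let the fingers close. It gives the time, the measured TCP pose, the force and the opening at its end, in the units of the state.
- state(): the state, without advancing time (a new reading comes with each control period).
- vision.get_image(name): name is "side" or "top" or "wrist"; returns a dict with "pixels" (400x640x3 uint8, red, green, blue), "camera_matrix" (3x3 intrinsics, pixels), "camera_from_world" (4x4, takes a point from world to camera coordinates). Camera axes: x right, y down, z forward; pixel columns grow to the right and rows downward; lengths in m; the calibration is good to about 2 mm. The wrist camera is an equidistant fisheye: a pixel r from the principal point sees the ray r / f radians off the axis. A picture is of the moment at which its call begins. There is no depth.
- workorder.sign_off(): hands the job in, once; it reports no verdict.
The state is a dict: "clock": time; "joint_positions": joint angles; "joint_vel": joint speeds; "effort": joint torques, N m; "ee_pos": TCP position; "ee_rot": TCP orientation; "wrist_force": force on the tool from outside, world axes, zero at the start; "ft_torque": the same for the moment, N m; "finger_gap": finger opening in m.
Only numpy, scipy, OpenCV 4.12 (cv2) and the standard library are available. Lean on these libraries where they do the work, as an engineer would, in place of code of your own. Each camera call takes 0.05 s, during which the arm holds its last target. There are 200 camera calls.

## Working session

There is one attempt and no reset: what is moved stays moved. The work goes in short steps, Python scripts to look and compute and a shell command to move; the robot and the scene stay as the last step left them, time stands still between calls to the robot, and variables do not carry over. Pictures are saved under pics/ and viewed, about 8 in all and at most 12, crops included, and the job is handed in when it is done.

```bash
mkdir -p pics; cat > h.py <<'E'
import numpy as np, cv2
from rig import state, vision
from scipy.spatial.transform import Rotation as R
def get(n):
    d=vision.get_image(n); return d
def save(d,f,crop=None,s=1):
    p=d["pixels"][:,:,::-1]
    if crop: p=p[crop[1]:crop[3],crop[0]:crop[2]]
    cv2.imwrite(f,cv2.resize(p,None,fx=s,fy=s,interpolation=cv2.INTER_CUBIC))
def ray(d,u,v,fish=False):
    K=d["camera_matrix"];T=np.array(d["camera_from_world"])
    x=(u-K[0][2])/K[0][0];y=(v-K[1][2])/K[1][1]
    if fish:
        r=np.hypot(x,y);c=np.array([x/r*np.sin(r),y/r*np.sin(r),np.cos(r)]) if r>0 else np.array([0,0,1.])
    else: c=np.array([x,y,1.])
    Rm=T[:3,:3];return -Rm.T@T[:3,3],Rm.T@c
def onz(d,u,v,z,fish=False):
    o,k=ray(d,u,v,fish);return o+k*(z-o[2])/k[2]
def proj(d,P,fish=False):
    T=np.array(d["camera_from_world"]);K=d["camera_matrix"];c=T[:3,:3]@np.array(P)+T[:3,3]
    if fish:
        r=np.hypot(c[0],c[1]);t=np.arctan2(r,c[2]);x,y=c[0]/r*t,c[1]/r*t
    else:x,y=c[:2]/c[2]
    return K[0][0]*x+K[0][2],K[1][1]*y+K[1][2]
E
python3 - <<'E'
from h import *
import pickle
for n in("top","side"):
    d=get(n);save(d,f"pics/{n}0.png",s=1.25);pickle.dump(d,open(n+"0.pkl","wb"))
    o,k=ray(d,320,200);print(n,o,k)
s=state();print(s["clock"],s["ee_pos"],R.from_rotvec(s["ee_rot"]).as_matrix().round(3),s["finger_gap"])
E
```

```text
top [ 0.37720799 -0.0151887   1.50589677] [ 8.68723304e-02 -6.49856695e-04 -9.96224592e-01]
side [ 0.13557718 -1.21475873  0.64870953] [ 0.27231077  0.86798642 -0.41541822]
0.1 [0.15080362 0.55426338 0.18614559] [[-0.965  0.263 -0.001]
 [ 0.263  0.965 -0.001]
 [ 0.    -0.002 -1.   ]] 0.09161883498256242
```

View pics/top0.png

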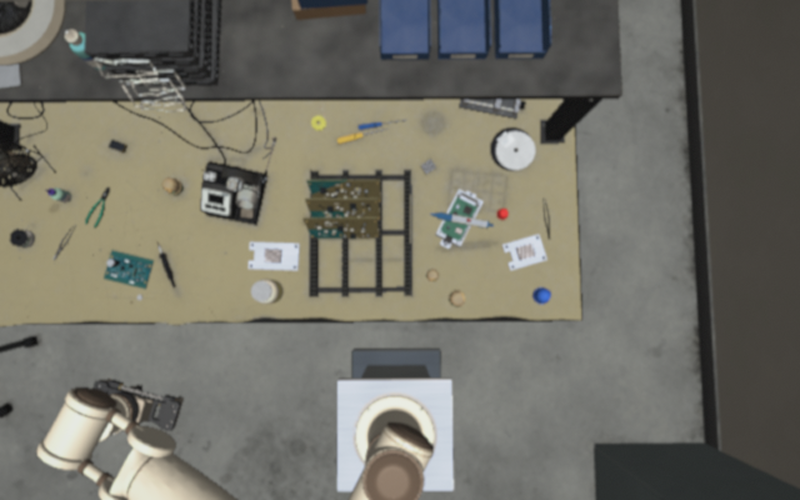

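View pics/side0.png

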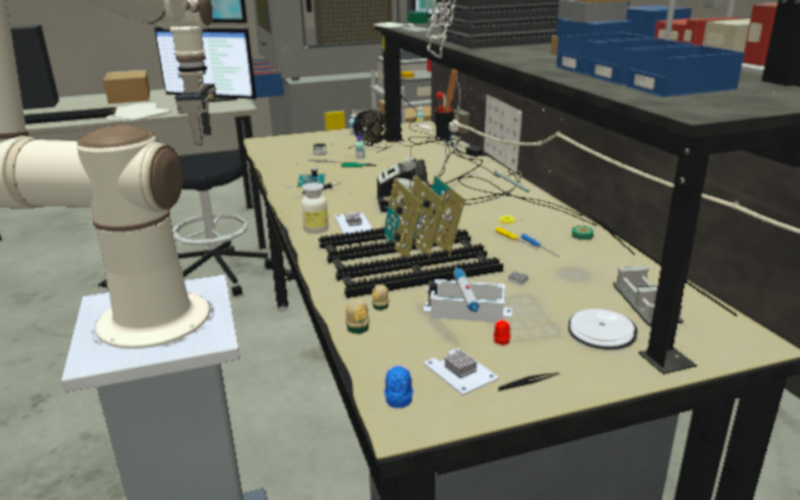

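The top view (800 px wide) shows the housing with the blue pump across it at (460,217) and a dark block, likely the connector, at its lower end (447,240). There is a white cover at (273,256) beside the jar (265,291), and another at (525,252). Cleaner candidates are tan (457,298), small tan (432,275), blue (542,295) and red (503,214). The larger tan one at (457,298) fits. I'll confirm in an enlarged crop and measure.

```bash
python3 - <<'E'
from h import *
import pickle
d=pickle.load(open("top0.pkl","rb"))
save(d,"pics/crop1.png",(190,120,450,260),3)
p=d["pixels"].astype(int)
hsv=cv2.cvtColor(d["pixels"],cv2.COLOR_RGB2HSV)
m=((hsv[...,1]<40)&(hsv[...,2]>150)).astype(np.uint8)
m[:130]=0;m[250:]=0
for c in cv2.findContours(m,cv2.RETR_EXTERNAL,cv2.CHAIN_APPROX_NONE)[0]:
    if cv2.contourArea(c)<150: continue
    (cx,cy),(w,h),a=cv2.minAreaRect(c)
    b=cv2.boxPoints(((cx,cy),(w,h),a))
    for z in (0.005,0.045):
        B=np.array([onz(d,u,v,z) for u,v in b])
        print(z,(round(cx),round(cy)),B.mean(0).round(3),B[:,:2].round(3).tolist(),np.linalg.norm(B[1]-B[0]).round(3),np.linalg.norm(B[2]-B[1]).round(3))
E
```

```text
0.005 (210, 233) [0.395 0.371 0.005] [[0.426, 0.406], [0.426, 0.336], [0.363, 0.335], [0.363, 0.405]] 0.07 0.063
0.045 (210, 233) [0.394 0.36  0.045] [[0.425, 0.395], [0.425, 0.327], [0.363, 0.326], [0.364, 0.394]] 0.068 0.061
0.005 (218, 204) [0.495 0.342 0.005] [[0.536, 0.415], [0.535, 0.27], [0.454, 0.269], [0.455, 0.414]] 0.145 0.081
0.045 (218, 204) [0.492 0.333 0.045] [[0.532, 0.404], [0.531, 0.262], [0.452, 0.262], [0.452, 0.402]] 0.141 0.079
0.005 (419, 201) [ 0.501 -0.367  0.005] [[0.526, -0.3], [0.558, -0.412], [0.476, -0.433], [0.444, -0.322]] 0.117 0.084
0.045 (419, 201) [ 0.498 -0.357  0.045] [[0.522, -0.292], [0.553, -0.401], [0.473, -0.422], [0.442, -0.313]] 0.114 0.082
0.005 (172, 161) [0.651 0.511 0.005] [[0.627, 0.558], [0.69, 0.549], [0.675, 0.465], [0.613, 0.474]] 0.063 0.086
0.045 (172, 161) [0.644 0.497 0.045] [[0.621, 0.543], [0.682, 0.534], [0.667, 0.452], [0.606, 0.461]] 0.061 0.083
0.005 (373, 173) [ 0.602 -0.205  0.005] [[0.523, -0.142], [0.688, -0.152], [0.682, -0.268], [0.517, -0.257]] 0.165 0.116
0.045 (373, 173) [ 0.596 -0.2    0.045] [[0.519, -0.139], [0.679, -0.149], [0.673, -0.261], [0.513, -0.25]] 0.16 0.113
```

View pics/crop1.png

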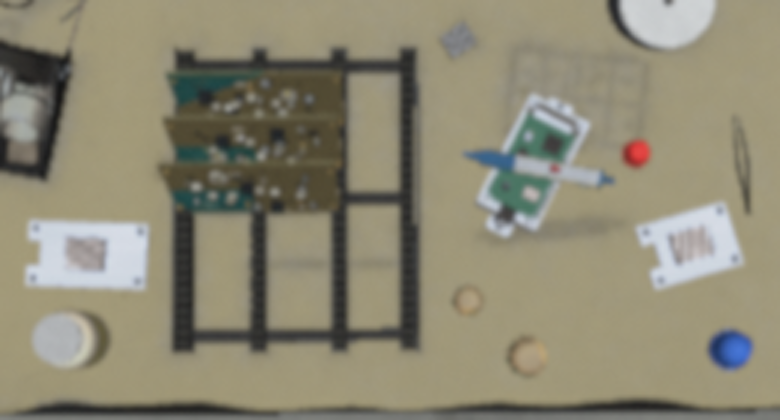

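The crop confirms the cleaner is the larger tan dome at crop (527,355), with the smaller one at (467,300). The matching cover is the left one (measured 145 mm, notch towards +y). The right one measures about 115 mm, so it is the short cover. The housing's connector end is at (505,215), giving a yaw of about 155°. The jaws should point at a yaw of about -10° to take the pump. I'll travel over the housing first.

```bash
python3 -m inch '[{"offset":[-0.034,-0.033,-0.01],"turn":0,"jaw":0},{"offset":[-0.034,-0.033,-0.01],"turn":0,"jaw":0},{"offset":[-0.034,-0.033,-0.01],"turn":0,"jaw":0},{"offset":[-0.034,-0.033,-0.01],"turn":0,"jaw":0},{"offset":[-0.034,-0.033,-0.01],"turn":0,"jaw":0},{"offset":[-0.034,-0.033,-0.01],"turn":0,"jaw":0},{"offset":[-0.034,-0.033,-0.01],"turn":0,"jaw":0},{"offset":[-0.034,-0.033,-0.01],"turn":0,"jaw":0}]'; python3 -m inch '[{"offset":[-0.035,-0.034,0],"turn":0,"jaw":0},{"offset":[-0.035,-0.034,0],"turn":0,"jaw":0},{"offset":[-0.035,-0.034,0],"turn":0,"jaw":0},{"offset":[-0.035,-0.034,0],"turn":0,"jaw":0},{"offset":[-0.035,-0.034,0],"turn":0,"jaw":0},{"offset":[-0.035,-0.034,0],"turn":0,"jaw":0},{"offset":[-0.035,-0.034,0],"turn":0,"jaw":0},{"offset":[-0.035,-0.034,0],"turn":0,"jaw":0}]';python3 -m inch '[{"offset":[0,0,0],"turn":0.147,"jaw":0},{"offset":[0,0,0],"turn":0.147,"jaw":0},{"offset":[0,0,0],"turn":0.147,"jaw":0},{"offset":[0,0,0],"turn":0.147,"jaw":0},{"offset":[0,0,0],"turn":0.147,"jaw":0},{"offset":[0,0,0],"turn":0.147,"jaw":0},{"offset":[0,0,0],"turn":0.147,"jaw":0},{"offset":[0,0,0],"turn":0.147,"jaw":0}]'
```

```text
clock: 0.9
ee_pos: [0.3445, 0.2269, 0.2672]
ee_rot: [0.416, 3.114, 0.0]
wrist_force: [0.3, -0.6, 0.0]
finger_gap: 0.0457
clock: 1.7
ee_pos: [0.5434, -0.1093, 0.2665]
ee_rot: [-0.417, -3.113, -0.001]
wrist_force: [0.8, 0.7, 0.8]
finger_gap: 0.0462
clock: 2.5
ee_pos: [0.5425, -0.1072, 0.2664]
ee_rot: [-2.08, -2.353, 0.001]
wrist_force: [-0.2, 0.3, 0.0]
finger_gap: 0.046
```

```bash
python3 -m inch '[{"offset":[0,0,0],"turn":0.147,"jaw":0},{"offset":[0,0,0],"turn":0.147,"jaw":0}]'; python3 - <<'E'
from h import *
import pickle
d=get("wrist");save(d,"pics/w1.png",s=1.25);pickle.dump(d,open("w1.pkl","wb"))
s=state();print(s["clock"],s["ee_pos"],R.from_rotvec(s["ee_rot"]).as_matrix().round(3))
print(d["camera_matrix"],ray(d,320,200,True),proj(d,(.6,-.2,.045),True))
E
```

```text
clock: 2.7
ee_pos: [0.5426, -0.1073, 0.2664]
ee_rot: [-2.402, -2.023, 0.001]
wrist_force: [-0.6, -0.1, -0.2]
finger_gap: 0.0458
2.75 [ 0.54259799 -0.10727982  0.26641659] [[ 0.176  0.984 -0.001]
 [ 0.984 -0.176  0.   ]
 [ 0.    -0.001 -1.   ]]
[[309.70691629   0.         318.19748116]
 [  0.         309.70691629 202.39292318]
 [  0.           0.           1.        ]] (array([ 0.55579256, -0.03777822,  0.4641331 ]), array([-0.0373414 , -0.24219886, -0.96950778])) (np.float64(367.69691124754985), np.float64(231.08308231610778))
```

View pics/w1.png

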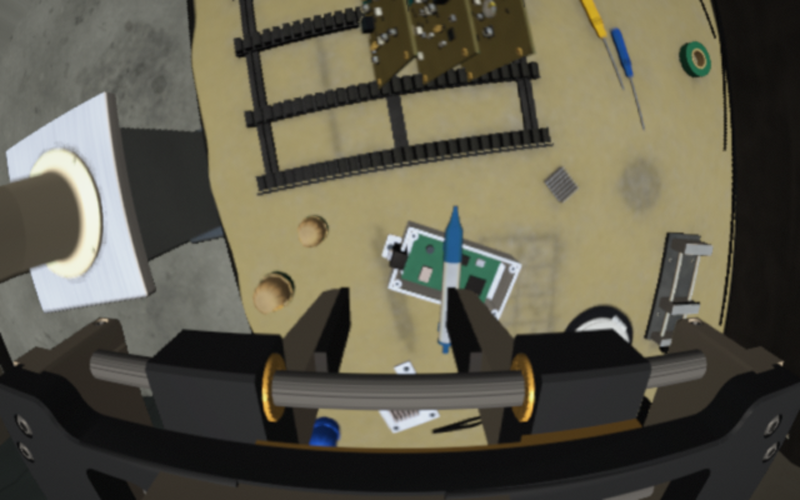

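Wrist view at 800 px scale: the pump runs from its blue tip at (456,208) to (446,352), and the housing corners are near (411,220), (520,263), (503,318) and (388,288). The connector is at (397,256). I'll project these onto their planes and rectify the rim plane.

```bash
cat >> h.py <<'E'
def rectify(d,x0,x1,y0,y1,z,s=0.0005,fish=True):
    # image: right = -y, down = -x
    T=np.array(d["camera_from_world"]);K=d["camera_matrix"]
    xs=np.arange(x1,x0,-s);ys=np.arange(y1,y0,-s)
    Y,X=np.meshgrid(ys,xs);P=np.stack([X,Y,np.full_like(X,z)],-1)@T[:3,:3].T+T[:3,3]
    if fish:
        r=np.hypot(P[...,0],P[...,1]);t=np.arctan2(r,P[...,2]);u,v=P[...,0]/r*t,P[...,1]/r*t
    else:u,v=P[...,0]/P[...,2],P[...,1]/P[...,2]
    return cv2.remap(d["pixels"],(K[0][0]*u+K[0][2]).astype(np.float32),(K[1][1]*v+K[1][2]).astype(np.float32),cv2.INTER_LINEAR)
E
python3 - <<'E'
from h import *
import pickle
d=pickle.load(open("w1.pkl","rb"))
for n,u,v,z in[("tip",456,208,.055),("end",446,352,.055),("c1",411,220,.045),("c2",520,263,.045),("c3",503,318,.045),("c4",388,288,.045),("conn",397,256,.056),("clean",270,293,.05),("barrel start",452,262,.055)]:
    print(n,onz(d,u/1.25,v/1.25,z,True).round(3))
im=rectify(d,.45,.75,-.35,-.05,.045)
cv2.imwrite("pics/rect1.png",im[:,:,::-1])
E
```

```text
tip [ 0.607 -0.104  0.055]
end [ 0.573 -0.274  0.055]
c1 [ 0.557 -0.111  0.045]
c2 [ 0.675 -0.182  0.045]
c3 [ 0.649 -0.247  0.045]
c4 [ 0.518 -0.185  0.045]
conn [ 0.536 -0.146  0.056]
clean [ 0.379 -0.167  0.05 ]
barrel start [ 0.594 -0.163  0.055]
```

View pics/rect1.png

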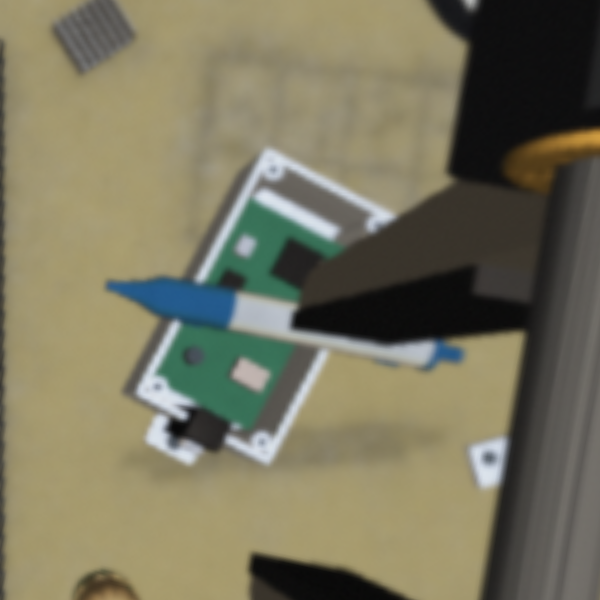

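Rectified at the rim height, the housing corners are A(268,150), D(137,392) and C(268,465). That gives sides of 138 and 75 mm, centre about (.596,-.184) and yaw about 151°. The pump runs from (108,287) to (463,355) and its barrel starts at (235,310), which is consistent with y=-27 mm, so the blue tip is -y. I'll move above the barrel and grip at about y=+10 mm.

```bash
python3 -m inch '[{"offset":[-0.0274,0.0203,0],"turn":0.02,"jaw":0},{"offset":[-0.0274,0.0203,0],"turn":0,"jaw":0},{"offset":[-0.0274,0.0203,0],"turn":0,"jaw":0},{"offset":[0,0,0.045],"turn":0,"jaw":0},{"offset":[0,0,0.045],"turn":0,"jaw":0},{"offset":[0,0,0.045],"turn":0,"jaw":0},{"offset":[0,0,0],"turn":0,"jaw":0}]'
python3 - <<'E'
from h import *
d=get("wrist");save(d,"pics/w2.png",s=1.25)
s=state();print(s["ee_pos"],R.from_rotvec(s["ee_rot"]).as_matrix().round(3))
E
```

```text
clock: 3.45
ee_pos: [0.583, -0.1963, 0.1239]
ee_rot: [-2.404, -2.0, 0.008]
wrist_force: [0.5, -0.3, -0.2]
finger_gap: 0.046
[ 0.58563538 -0.19763533  0.1285943 ] [[ 0.182  0.983 -0.007]
 [ 0.983 -0.182  0.004]
 [ 0.003 -0.008 -1.   ]]
```

View pics/w2.png

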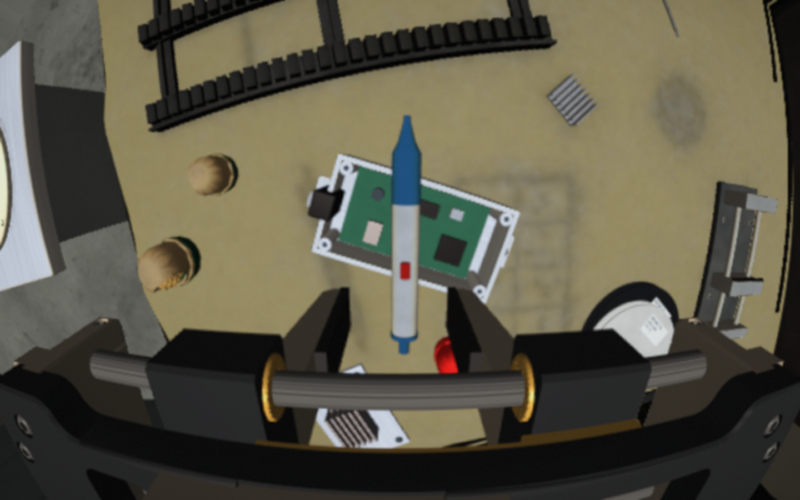

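The pump (about column 404) lies centred between the fingertips (columns 348 and 450), in line with the tool. I'll go down and grip.

```bash
python3 -m inch '[{"offset":[0,0,0.04],"turn":0,"jaw":0},{"offset":[0,0,0.03],"turn":0,"jaw":0},{"offset":[0,0,0.01],"turn":0,"jaw":0},{"offset":[0,0,0],"turn":0,"jaw":0}]'; python3 -m inch '[{"offset":[0,0,0],"turn":0,"jaw":-1},{"offset":[0,0,0],"turn":0,"jaw":-1},{"offset":[0,0,0],"turn":0,"jaw":-1},{"offset":[0,0,0],"turn":0,"jaw":-1},{"offset":[0,0,0],"turn":0,"jaw":-1}]'
```

```text
clock: 3.9
ee_pos: [0.5887, -0.1993, 0.0531]
ee_rot: [2.416, 2.007, 0.0]
wrist_force: [0.9, 0.1, 0.8]
finger_gap: 0.046
clock: 4.4
ee_pos: [0.5884, -0.1992, 0.0525]
ee_rot: [2.417, 2.006, 0.0]
wrist_force: [-0.1, -0.3, -0.0]
finger_gap: 0.0078
```

The gap is 7.8 mm, less than the 20 mm barrel, so the grip missed. I'll look.

```bash
python3 - <<'E'
from h import *
d=get("wrist");e=get("side")
a=cv2.resize(d["pixels"][60:310,160:480],None,fx=1.25,fy=1.25);b=cv2.resize(e["pixels"][160:300,280:460],None,fx=2.2,fy=2.2)
h=max(a.shape[0],b.shape[0]);o=np.zeros((h,a.shape[1]+b.shape[1],3),np.uint8);o[:a.shape[0],:a.shape[1]]=a;o[:b.shape[0],a.shape[1]:]=b
cv2.imwrite("pics/g1.png",o[:,:,::-1]);s=state();print(s["finger_gap"],s["ee_pos"])
E
```

```text
0.0006817433322081673 [ 0.58824957 -0.19910425  0.05212895]
```

View pics/g1.png

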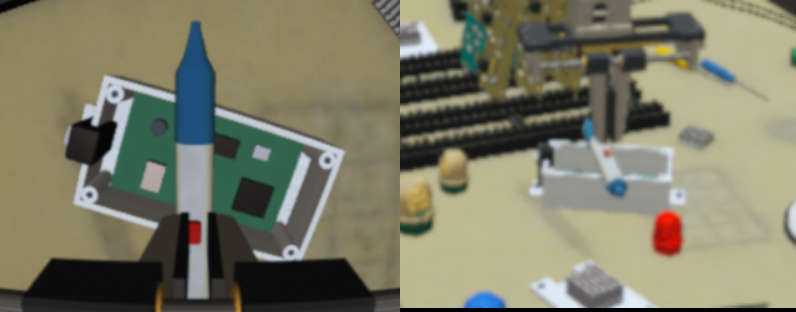

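```bash
python3 - <<'E'
from h import *
def red(d,box):
    h=cv2.cvtColor(d["pixels"],cv2.COLOR_RGB2HSV);m=(((h[...,0]<8)|(h[...,0]>172))&(h[...,1]>140)&(h[...,2]>90)).astype(np.uint8)
    n,l,st,c=cv2.connectedComponentsWithStats(m);return [(st[i][4],c[i].round(1).tolist()) for i in range(1,n) if st[i][4]>3 and box[0]<c[i][0]<box[2] and box[1]<c[i][1]<box[3]]
d=get("wrist");e=get("side");t=get("top");save(d,"pics/w3.png")
rs=[red(d,(280,150,360,300)),red(e,(340,180,480,300)),red(t,(340,150,420,200))];print(rs)
s=state();print(s["ee_pos"],s["finger_gap"],[proj(c,s["ee_pos"],f) for c,f in((d,1),(e,0),(t,0))])
w=rs[0][0][1]
for z in(.03,.04,.05,.06,.07): 
    P=onz(d,*w,z,True);print(z,P.round(4),np.round(proj(e,P),1),np.round(proj(t,P),1))
E
```

```text
[[], [(np.int32(221), [401.3, 265.8])], []]
[ 0.58816753 -0.1990336   0.05193877] 0.0007951599496923921 [(np.float64(316.70191148106454), np.float64(229.5660130033843)), (np.float64(373.77882903261656), np.float64(233.5052762984833)), (np.float64(373.07715086331075), np.float64(175.21615063542896))]Traceback (most recent call last):
  File "<stdin>", line 8, in <module>
IndexError: list index out of range
```

```bash
python3 - <<'E'
from h import *
import pickle
d=get("wrist");e=get("side");t=get("top")
for z in(.02,.03,.04,.05,.06,.07): 
    P=onz(d,315.2,246.4,z,True);print(z,P.round(4),np.round(proj(e,P),1),np.round(proj(t,P),1))
print("side seen 374,229; top seen 375.3,176")
h=np.hstack([cv2.resize(d["pixels"][190:310,250:390],None,fx=2.8,fy=2.8),cv2.resize(e["pixels"][190:310,310:450],None,fx=2.8,fy=2.8)])
cv2.imwrite("pics/g2.png",h[:,:,::-1])
E
```

```text
0.02 [ 0.582 -0.224  0.02 ] [375.3 250.3] [379.1 178.2]
0.03 [ 0.5829 -0.2199  0.03  ] [375.  245.8] [378.3 177.6]
0.04 [ 0.5837 -0.2158  0.04  ] [374.8 241.3] [377.5 176.9]
0.05 [ 0.5846 -0.2117  0.05  ] [374.5 236.8] [376.7 176.3]
0.06 [ 0.5855 -0.2076  0.06  ] [374.2 232.3] [375.9 175.6]
0.07 [ 0.5864 -0.2035  0.07  ] [374.  227.8] [375.1 175. ]
side seen 374,229; top seen 375.3,176
```

View pics/g2.png

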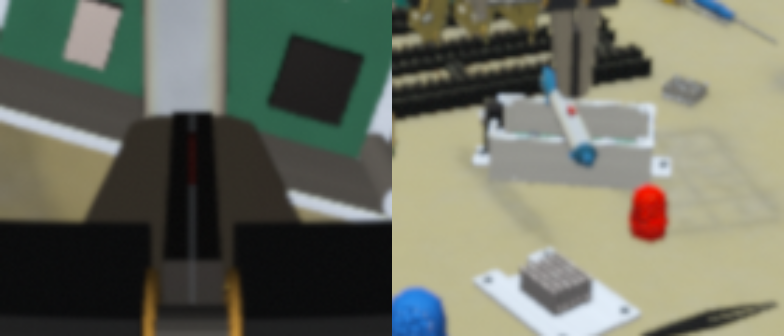

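The closed fingers (g2 left, column 190) look to be on top of the barrel rather than round it, so the real tip height is probably higher than reported. I'll open, go down 14 mm (still above the board in either case) and close again.

```bash
python3 -m inch '[{"offset":[0,0,0],"turn":0,"jaw":0},{"offset":[0,0,0],"turn":0,"jaw":0},{"offset":[0,0,0],"turn":0,"jaw":0},{"offset":[0,0,0],"turn":0,"jaw":0},{"offset":[0,0,0.007],"turn":0,"jaw":0},{"offset":[0,0,0.007],"turn":0,"jaw":0},{"offset":[0,0,0],"turn":0,"jaw":0}]'; python3 -m inch '[{"offset":[0,0,0],"turn":0,"jaw":-1},{"offset":[0,0,0],"turn":0,"jaw":-1},{"offset":[0,0,0],"turn":0,"jaw":-1},{"offset":[0,0,0],"turn":0,"jaw":-1},{"offset":[0,0,0],"turn":0,"jaw":-1},{"offset":[0,0,0],"turn":0,"jaw":-1}]'
```

```text
clock: 5.5
ee_pos: [0.587, -0.1984, 0.0361]
ee_rot: [-2.415, -2.005, 0.002]
wrist_force: [-0.6, -0.6, -1.2]
finger_gap: 0.0462
clock: 6.1
ee_pos: [0.5883, -0.1991, 0.0381]
ee_rot: [2.417, 2.007, 0.0]
wrist_force: [0.1, -0.5, 1.2]
finger_gap: 0.0008
```

```bash
python3 - <<'E'
from h import *
d=get("wrist");e=get("side");t=get("top");s=state()
print(s["finger_gap"],s["ee_pos"],np.round(proj(e,s["ee_pos"]),1),np.round(proj(t,s["ee_pos"]),1),s["wrist_force"])
a=cv2.resize(e["pixels"][180:280,310:443],(800,600),interpolation=cv2.INTER_CUBIC)
b=cv2.resize(d["pixels"][140:300,240:400],(280,280))
a[320:,:280]=b
cv2.imwrite("pics/g3.png",a[:,:,::-1])
E
```

```text
0.0004326425378064309 [ 0.5882178  -0.1990513   0.03801408] [373.7 238.6] [372.6 175.8] [0.47394632 0.47157476 0.40987447]
```

View pics/g3.png

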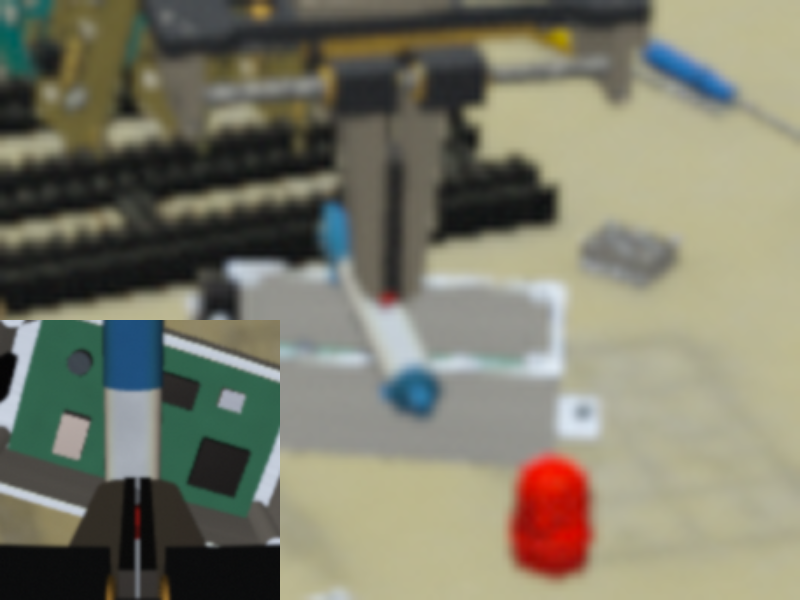

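The fingertips sit at crop row 298, pixel row about 230. The reported TCP would project to row 239. Seen from the wrist, the tip edge is at row 230 against 215 expected. Both mean the real fingertips are roughly 20–25 mm higher than the reported TCP. The pump is untouched. I'll open and go down in small steps, watching the force.

```bash
python3 -m inch '[{"offset":[0,0,0],"turn":0,"jaw":0},{"offset":[0,0,0],"turn":0,"jaw":0},{"offset":[0,0,0],"turn":0,"jaw":0},{"offset":[0,0,0],"turn":0,"jaw":0},{"offset":[0,0,0.004],"turn":0,"jaw":0},{"offset":[0,0,0.004],"turn":0,"jaw":0}]'; python3 -m inch '[{"offset":[0,0,0.004],"turn":0,"jaw":0},{"offset":[0,0,0],"turn":0,"jaw":0}]';  python3 -m inch '[{"offset":[0,0,0],"turn":0,"jaw":-1},{"offset":[0,0,0],"turn":0,"jaw":-1},{"offset":[0,0,0],"turn":0,"jaw":-1},{"offset":[0,0,0],"turn":0,"jaw":-1},{"offset":[0,0,0],"turn":0,"jaw":-1},{"offset":[0,0,0],"turn":0,"jaw":-1}]'
```

```text
clock: 6.85
ee_pos: [0.5883, -0.1991, 0.0298]
ee_rot: [2.417, 2.007, 0.0]
wrist_force: [0.5, 0.3, 0.3]
finger_gap: 0.0452
clock: 7.05
ee_pos: [0.5875, -0.1987, 0.0249]
ee_rot: [-2.416, -2.006, 0.001]
wrist_force: [-1.3, -0.3, 0.6]
finger_gap: 0.0464
clock: 7.65
ee_pos: [0.5883, -0.1991, 0.0262]
ee_rot: [2.417, 2.007, 0.0]
wrist_force: [-1.3, 0.4, 1.5]
finger_gap: 0.0186
```

The gap is 18.6 mm, a grip on the upper part of the barrel only. That puts the real tip about 30 mm above the reported TCP. I'll reopen, go 10 mm deeper and grip properly.

```bash
python3 -m inch '[{"offset":[0,0,0],"turn":0,"jaw":0},{"offset":[0,0,0],"turn":0,"jaw":0},{"offset":[0,0,0],"turn":0,"jaw":0},{"offset":[0,0,0.005],"turn":0,"jaw":0},{"offset":[0,0,0.005],"turn":0,"jaw":0},{"offset":[0,0,0],"turn":0,"jaw":0}]';  python3 -m inch '[{"offset":[0,0,0],"turn":0,"jaw":-1},{"offset":[0,0,0],"turn":0,"jaw":-1},{"offset":[0,0,0],"turn":0,"jaw":-1},{"offset":[0,0,0],"turn":0,"jaw":-1},{"offset":[0,0,0],"turn":0,"jaw":-1},{"offset":[0,0,0],"turn":0,"jaw":-1}]'
```

```text
clock: 8.25
ee_pos: [0.5887, -0.1994, 0.0171]
ee_rot: [2.417, 2.006, 0.0]
wrist_force: [-2.6, 1.8, 9.0]
finger_gap: 0.0457
clock: 8.85
ee_pos: [0.5881, -0.199, 0.0156]
ee_rot: [-2.417, -2.007, 0.0]
wrist_force: [0.2, 0.3, -0.6]
finger_gap: 0.0189
```

```bash
python3 -m inch '[{"offset":[0,0,-0.02],"turn":0,"jaw":-1},{"offset":[0,0,-0.03],"turn":0,"jaw":-1},{"offset":[0,0,-0.03],"turn":0,"jaw":-1},{"offset":[0,0,-0.03],"turn":0,"jaw":-1},{"offset":[0,0,0],"turn":0,"jaw":-1},{"offset":[0,0,0],"turn":0,"jaw":-1}]'; python3 - <<'E'
from h import *
import pickle
d=get("wrist");e=get("side");pickle.dump((d,e),open("l1.pkl","wb"))
s=state();print(s["finger_gap"],s["ee_pos"],R.from_rotvec(s["ee_rot"]).as_matrix().round(3),s["wrist_force"],s["joint_positions"])
a=np.zeros((560,800,3),np.uint8);a[:400,:400]=cv2.resize(d["pixels"][60:320,190:450],(400,400));a[:400,400:]=cv2.resize(e["pixels"][140:280,310:450],(400,400))
cv2.imwrite("pics/l1.png",a[:400,:,::-1])
E
```

```text
clock: 9.45
ee_pos: [0.5884, -0.1992, 0.126]
ee_rot: [2.417, 2.006, 0.0]
wrist_force: [-0.3, 1.1, -1.2]
finger_gap: 0.0187
0.018672428534310004 [ 0.58702904 -0.19842807  0.12382688] [[ 0.184  0.983 -0.003]
 [ 0.983 -0.184  0.002]
 [ 0.001 -0.003 -1.   ]] [-0.15687123 -0.3992388  -2.03919309] [-5.20665063e-01  3.26453226e-01  1.52539768e+00 -3.64533542e-05
  1.29320785e+00 -3.35611123e-01]
```

View pics/l1.png

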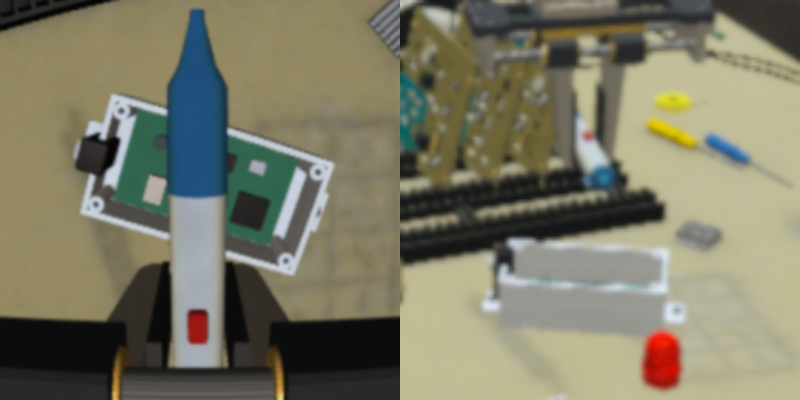

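The pump is held level, with its tip along tool +x (l1 left: tip (197,12), button (197,327), fingers either side). The housing is now open. Free spot: pump along world x, centre about (.445,-.247), which clears the housing, cleaner and short cover by more than 35 mm. I'll move there and turn.

```bash
python3 -m inch '[{"offset":[-0.019,-0.035,0],"turn":0,"jaw":-1},{"offset":[-0.019,-0.035,0],"turn":0,"jaw":-1},{"offset":[-0.019,-0.035,0],"turn":0,"jaw":-1},{"offset":[-0.019,-0.035,0],"turn":0,"jaw":-1},{"offset":[0,0,0],"turn":0.1386,"jaw":-1},{"offset":[0,0,0],"turn":0.1386,"jaw":-1},{"offset":[0,0,0],"turn":0.1386,"jaw":-1},{"offset":[0,0,0],"turn":0.1386,"jaw":-1}]'; python3 -m inch '[{"offset":[0,0,0],"turn":0.1386,"jaw":-1},{"offset":[0,0,0],"turn":0.1386,"jaw":-1},{"offset":[0,0,0],"turn":0.1386,"jaw":-1},{"offset":[0,0,0],"turn":0.1386,"jaw":-1},{"offset":[0,0,0],"turn":0.1386,"jaw":-1},{"offset":[0,0,0],"turn":0.1386,"jaw":-1},{"offset":[0,0,0.04],"turn":0,"jaw":-1},{"offset":[0,0,0],"turn":0,"jaw":-1}]'
python3 - <<'E'
from h import *
import pickle
d,e=pickle.load(open("l1.pkl","rb"))
for z in(.14,.155,.17,.185):print(z,np.round(proj(e,(.586,-.2045,z)),1),"seen 375.8 187.2")
s=state();print(s["finger_gap"],s["ee_pos"],R.from_rotvec(s["ee_rot"]).as_matrix().round(3))
d=get("wrist");pickle.dump(d,open("w4.pkl","wb"))
t=pickle.load(open("top0.pkl","rb"))
print("bench edge",onz(t,190+600/3,120+403/3,0))
print("clean",onz(t,190+527/3,120+355/3,.055),"jar top",onz(t,190+63/3,120+338/3,.118),"boards L", onz(t,190+160/3,120+165/3,.165),onz(t,190+180/3,120+211/3,.03))
im=rectify(d,.48,.72,-.32,-.06,.045);cv2.imwrite("rim.png",im[:,:,::-1])
im=im.astype(int);m=((im.min(2)>150)&(im.max(2)-im.min(2)<40)).astype(np.uint8)
n,l,st,c=cv2.connectedComponentsWithStats(m)
for i in range(1,n):
  if st[i][4]>800: 
    r=cv2.minAreaRect(np.argwhere(l==i)[:,::-1].astype(np.float32));b=cv2.boxPoints(r);print(st[i][4],[(.72-.0005*v,-.06-.0005*u) for u,v in b.tolist()],r[1],r[2])
E
```

```text
clock: 10.35
ee_pos: [0.4355, -0.2472, 0.124]
ee_rot: [-2.875, -1.259, 0.002]
wrist_force: [-0.4, -0.2, -0.7]
finger_gap: 0.019
clock: 11.15
ee_pos: [0.4325, -0.2443, 0.08]
ee_rot: [-3.133, 0.0, 0.014]
wrist_force: [-1.5, 1.4, -2.0]
finger_gap: 0.0186
0.14 [374.7 201.4] seen 375.8 187.2
0.155 [374.8 195.5] seen 375.8 187.2
0.17 [375.  189.6] seen 375.8 187.2
0.185 [375.1 183.6] seen 375.8 187.2
0.01864986294750445 [ 0.43254362 -0.24425542  0.08000205] [[ 1.    -0.    -0.009]
 [-0.    -1.     0.009]
 [-0.009 -0.009 -1.   ]]
bench edge [ 0.31591307 -0.25984877  0.        ]
clean [ 0.37244104 -0.16975416  0.055     ] jar top [0.3943203  0.33828767 0.118     ] boards L [0.57540592 0.22647318 0.165     ] [0.54136766 0.22713584 0.03      ]
1564 [(0.5531999969482422, -0.11710000610351562), (0.611599983215332, -0.14630000305175783), (0.6013999786376953, -0.16669999694824217), (0.5429999999999999, -0.1375)] (45.615779876708984, 130.58636474609375) 26.56505012512207
3043 [(0.5291347351074218, -0.13830124664306642), (0.6223827362060547, -0.18707711791992188), (0.6011493225097656, -0.22767041015625), (0.5079013214111328, -0.17889454650878905)] (91.62255096435547, 210.46876525878906) 27.613027572631836
1515 [(0.5285, -0.29900000000000004), (0.5285, -0.3195), (0.49549999999999994, -0.3195), (0.49549999999999994, -0.29900000000000004)] (66.0, 41.0) 90.0
```

```bash
python3 -m inch '[{"offset":[0,0,0.04],"turn":0,"jaw":-1},{"offset":[0,0,0.04],"turn":0,"jaw":-1},{"offset":[0,0,0.02],"turn":0,"jaw":-1},{"offset":[0,0,0],"turn":0,"jaw":-1}]';python3 -m inch '[{"offset":[0,0,0.004],"turn":0,"jaw":-1},{"offset":[0,0,0.004],"turn":0,"jaw":-1}]'
```

```text
clock: 11.6
ee_pos: [0.4345, -0.246, -0.0164]
ee_rot: [-3.137, 0.0, 0.008]
wrist_force: [0.5, 0.1, -1.0]
finger_gap: 0.0189
clock: 11.8
ee_pos: [0.4382, -0.2494, -0.0201]
ee_rot: [3.139, -0.0, 0.004]
wrist_force: [-0.1, -0.3, -0.6]
finger_gap: 0.0182
```

```bash
python3 -m inch '[{"offset":[0,0,0.003],"turn":0,"jaw":-1},{"offset":[0,0,0],"turn":0,"jaw":-1}]';python3 -m inch '[{"offset":[0,0,0.002],"turn":0,"jaw":-1},{"offset":[0,0,0],"turn":0,"jaw":-1}]'; python3 -c "
from rig import state
for _ in range(1):
  s=state();print(s['ee_pos'],s['wrist_force'])"
```

```text
clock: 12.0
ee_pos: [0.4369, -0.2483, -0.0245]
ee_rot: [3.141, -0.0, 0.001]
wrist_force: [-0.3, 0.2, -1.8]
finger_gap: 0.0188
clock: 12.2
ee_pos: [0.4367, -0.2481, -0.0269]
ee_rot: [3.141, -0.0, 0.0]
wrist_force: [-0.1, 0.9, -0.2]
finger_gap: 0.0187
[ 0.4366848  -0.24805664 -0.02690409] [-0.10156423  0.92988376 -0.1849021 ]
```

```bash
python3 -m inch '[{"offset":[0,0,0.002],"turn":0,"jaw":-1},{"offset":[0,0,0],"turn":0,"jaw":-1},{"offset":[0,0,0],"turn":0,"jaw":-1}]';python3 -m inch '[{"offset":[0,0,0.0015],"turn":0,"jaw":-1},{"offset":[0,0,0],"turn":0,"jaw":-1},{"offset":[0,0,0],"turn":0,"jaw":-1}]'
```

```text
clock: 12.5
ee_pos: [0.4368, -0.2482, -0.0272]
ee_rot: [-3.141, -0.0, 0.001]
wrist_force: [-5.5, 4.2, 15.1]
finger_gap: 0.0184
clock: 12.8
ee_pos: [0.4368, -0.2482, -0.0273]
ee_rot: [-3.141, -0.001, 0.002]
wrist_force: [-9.9, 8.2, 29.3]
finger_gap: 0.0184
```

Contact at reported z=-.027 (29 N on the pump or fingers, under the limit). I'll back off, release and rise. The reported TCP sits about 27 mm below the real tips or pump underside.

```bash
python3 -m inch '[{"offset":[0,0,-0.003],"turn":0,"jaw":-1},{"offset":[0,0,0],"turn":0,"jaw":-0.3},{"offset":[0,0,0],"turn":0,"jaw":-0.2},{"offset":[0,0,0],"turn":0,"jaw":-0.1},{"offset":[0,0,0],"turn":0,"jaw":-0.1}]';python3 -m inch '[{"offset":[0,0,-0.02],"turn":0,"jaw":-0.1},{"offset":[0,0,-0.04],"turn":0,"jaw":0.2},{"offset":[0,0,-0.048],"turn":0,"jaw":0.4},{"offset":[0,0,-0.048],"turn":0,"jaw":0.4},{"offset":[0,0,-0.048],"turn":0,"jaw":0.4},{"offset":[0,0,-0.048],"turn":0,"jaw":0.4},{"offset":[0,0,0],"turn":0,"jaw":0.4},{"offset":[0,0,0],"turn":0,"jaw":0.4}]'
python3 - <<'E'
from h import *
import pickle
s=state();print(s["finger_gap"],s["ee_pos"],R.from_rotvec(s["ee_rot"]).as_matrix().round(3))
d=get("wrist");t=get("top");pickle.dump((d,t),open("w5.pkl","wb"))
a=rectify(d,.42,.72,-.42,-.05,.045,.001);b=rectify(t,.42,.72,-.42,-.05,.045,.001,False)
o=np.vstack([cv2.resize(a,None,fx=1.0,fy=1.0),b]) if 0 else np.hstack([a,b])
c=cv2.resize(d["pixels"],(480,300));o=np.vstack([o,np.hstack([c,np.zeros((300,o.shape[1]-480,3),np.uint8)])])
cv2.imwrite("pics/v11.png",o[:,:,::-1]);print(o.shape)
E
```

```text
clock: 13.3
ee_pos: [0.4371, -0.2489, -0.0271]
ee_rot: [3.14, -0.001, 0.001]
wrist_force: [0.5, -2.2, 3.0]
finger_gap: 0.0407
clock: 14.1
ee_pos: [0.4369, -0.248, 0.2248]
ee_rot: [3.141, -0.0, 0.001]
wrist_force: [0.0, -0.3, -0.8]
finger_gap: 0.0642
0.06423834580308571 [ 0.43688001 -0.24800931  0.22483403] [[ 1.    -0.     0.001]
 [-0.    -1.    -0.   ]
 [ 0.001  0.    -1.   ]]
(600, 740, 3)
```

View pics/v11.png

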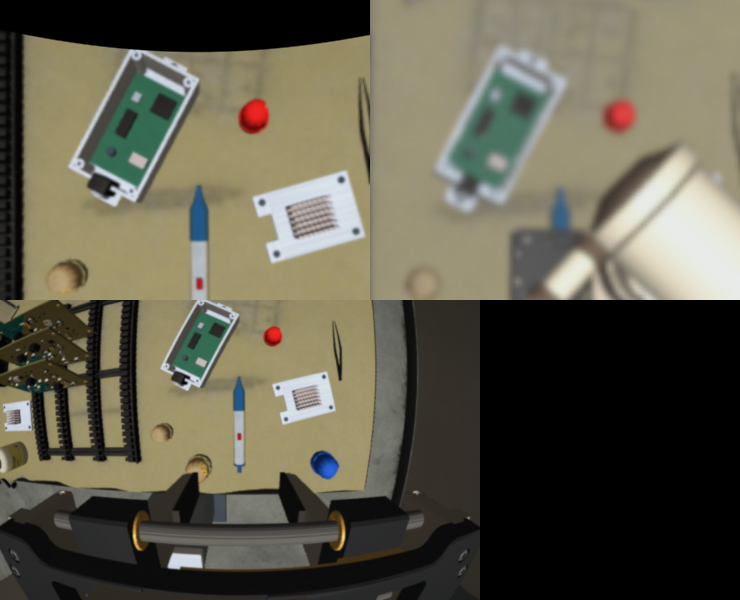

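The pump lies flat on the bench from (198,187) down, clear of the cleaner, short cover and housing. The housing's rim is fully visible at (133,50), (68,165), (138,200) and (200,78) in the rectified view. I'll measure it by mask, and the cover from the first top view.

```bash
cat > m.py <<'E'
from h import *
def rim(d,z,fish,box,thr,yaw0,c0,L,W):
    s=.0005;im=rectify(d,*box,z,s,fish).astype(int)
    m=(im.min(2)>thr)&(im.max(2)-im.min(2)<45)
    v,u=np.nonzero(m);P=np.stack([box[1]-s*v,box[3]-s*u],1)
    yaw=yaw0;c=np.array(c0)
    for _ in range(6):
        ex=np.array([np.cos(yaw),np.sin(yaw)]);ey=np.array([-ex[1],ex[0]])
        a=(P-c)@ex;b=(P-c)@ey
        # long-side outer edges: per-bin extreme
        E=[];
        for sg in(1,-1):
            xs=np.arange(-.05,.051,.005);ys=[]
            for x in xs:
                q=sg*b[(abs(a-x)<.0025)&(abs(b)<W/2+.008)];ys.append(q.max() if len(q) else np.nan)
            ys=np.array(ys);k=np.isfinite(ys);med=np.median(ys[k]);k&=abs(ys-med)<.004
            E.append((np.polyfit(xs[k],sg*ys[k],1),med))
        F=[]
        for sg in(1,-1):
            q=[ (lambda w:w.max() if len(w) else np.nan)(sg*a[(abs(b-y)<.0015)&(abs(a)<L/2+.008)]) for y in np.r_[np.arange(-.034,-.021,.003),np.arange(.022,.035,.003)]]
            F.append(np.nanmedian(q))
        yaw+=np.mean([E[0][0][0],E[1][0][0]])
        c=c+ey*(E[0][1]-E[1][1])/2+ex*(F[0]-F[1])/2
    return c,np.degrees(yaw),"L",F[0]+F[1],"W",E[0][1]+E[1][1],"slopes",E[0][0][0],E[1][0][0]
E
python3 - <<'E'
from m import *
import pickle
d,t=pickle.load(open("w5.pkl","rb"));w1=pickle.load(open("w1.pkl","rb"));t0=pickle.load(open("top0.pkl","rb"));l1,_=pickle.load(open("l1.pkl","rb"))
B=(.46,.72,-.32,-.05)
for n,im,f in(("w5",d,True),("l1",l1,True),("top0",t0,False),("top5",t,False)):
  for thr in(150,180):
    try: print(n,thr,rim(im,.045,f,B,thr,np.radians(151.5),(.596,-.184),.14,.076))
    except Exception as ex: print(n,thr,ex)
for n,im,f in(("top0",t0,False),("top5",t,False),("w5",d,True)):
    print("cover",n,rim(im,.005,f,(.42,.57,.24,.44),150,np.pi/2,(.495,.342),.14,.076))
E
```

```text
w5 150 (array([ 0.59727678, -0.18306865]), np.float64(152.29466058325536), 'L', np.float64(0.14020840399854034), 'W', np.float64(0.07615169054298963), 'slopes', np.float64(0.001706076607100485), np.float64(-0.0017060766081794456))
w5 180 (array([ 0.59725876, -0.1830757 ]), np.float64(152.25266794057944), 'L', np.float64(0.13854167846013732), 'W', np.float64(0.07459873825879293), 'slopes', np.float64(0.003798613204622931), np.float64(-0.003798619173719709))
l1 150 (array([ 0.59762171, -0.18312931]), np.float64(152.3967586462892), 'L', np.float64(0.1398554274640581), 'W', np.float64(0.07577074095581601), 'slopes', np.float64(-1.5353348857489436e-05), np.float64(1.5353343105664106e-05))
l1 180 (array([ 0.59760367, -0.18307779]), np.float64(152.39009066210406), 'L', np.float64(0.13839809513136692), 'W', np.float64(0.07430158766248138), 'slopes', np.float64(0.0006443756349285204), np.float64(-0.0006443756542190669))
top0 150 (array([ 0.59604366, -0.18032479]), np.float64(151.81852992955896), 'L', np.float64(0.14455353218754033), 'W', np.float64(0.08033946579461745), 'slopes', np.float64(-
[... 758 characters left out ...]
.float64(-0.002852267532841478))
cover top5 (array([0.49496128, 0.3422425 ]), np.float64(87.93664625325152), 'L', np.float64(0.14428006834411755), 'W', np.float64(0.08105988300340958), 'slopes', np.float64(0.0006161982337192285), np.float64(-0.0006161982342754628))
cover w5 (array([0.49650627, 0.33817291]), np.float64(87.79398281914051), 'L', np.float64(0.14030313414060047), 'W', np.float64(0.0771731138981939), 'slopes', np.float64(-0.0006987591856812504), np.float64(0.0006987591477379887))m.py:17: RankWarning: Polyfit may be poorly conditioned
  E.append((np.polyfit(xs[k],sg*ys[k],1),med))
m.py:17: RankWarning: Polyfit may be poorly conditioned
  E.append((np.polyfit(xs[k],sg*ys[k],1),med))
```

The wrist camera gives the housing at (.5975,-.183), yaw 152.35°, with measured 140.2 × 76.1 mm, so it is well calibrated. The cover is near (.496,.339), yaw 87.8°. I'll move above the cover.

```bash
python3 -m inch '[{"offset":[0.005,-0.048,0],"turn":0,"jaw":0.6},{"offset":[0.005,-0.048,0],"turn":0,"jaw":0.6},{"offset":[0.005,-0.048,0],"turn":0,"jaw":0.6},{"offset":[0.005,-0.048,0],"turn":0,"jaw":0.6},{"offset":[0.005,-0.048,0],"turn":0,"jaw":0.6},{"offset":[0.005,-0.048,0],"turn":0,"jaw":0.6},{"offset":[0.005,-0.048,0],"turn":0,"jaw":0.6},{"offset":[0.005,-0.048,0],"turn":0,"jaw":0.6}]'; python3 -m inch '[{"offset":[0.005,-0.048,0],"turn":0,"jaw":0.6},{"offset":[0.005,-0.048,0],"turn":0,"jaw":0.6},{"offset":[0.005,-0.048,0],"turn":0,"jaw":0.6},{"offset":[0.005,-0.048,0],"turn":0,"jaw":0.6},{"offset":[0,0,0],"turn":0.038,"jaw":0.6},{"offset":[0,0,0],"turn":0,"jaw":0.6},{"offset":[0,0,0],"turn":0,"jaw":0.6}]'
python3 - <<'E'
from m import *
import pickle
d=get("wrist");pickle.dump(d,open("w6.pkl","wb"))
s=state();print(s["finger_gap"],s["ee_pos"],R.from_rotvec(s["ee_rot"]).as_matrix().round(3),s["joint_positions"][5])
for thr in(150,180):print(rim(d,.005,True,(.42,.57,.23,.45),thr,np.radians(87.8),(.4965,.339),.14,.076))
im=rectify(d,.42,.57,.23,.45,.027);m=cv2.cvtColor(im,cv2.COLOR_RGB2GRAY)
sub=m[80:230,120:320];cv2.imwrite("pics/cov.png",cv2.resize(im[:,:,::-1],None,fx=1.5,fy=1.5))
E
```

```text
clock: 15.0
ee_pos: [0.4751, 0.138, 0.222]
ee_rot: [3.141, -0.0, -0.007]
wrist_force: [0.6, -0.4, -0.0]
finger_gap: 0.0735
clock: 15.7
ee_pos: [0.4958, 0.3272, 0.2225]
ee_rot: [3.139, -0.059, -0.005]
wrist_force: [-0.6, 0.0, 0.4]
finger_gap: 0.0731
0.07365083685267801 [0.49618493 0.32700336 0.22316359] [[ 0.999 -0.038 -0.002]
 [-0.038 -0.999 -0.001]
 [-0.002  0.001 -1.   ]] 1.9888730439505076
(array([0.49655085, 0.33890103]), np.float64(87.86783035044203), 'L', np.float64(0.14189369224518228), 'W', np.float64(0.07774104492585768), 'slopes', np.float64(-0.00025608493273962535), np.float64(0.0002560849328247459))
(array([0.49665108, 0.3388461 ]), np.float64(87.87669038565144), 'L', np.float64(0.1402743790867182), 'W', np.float64(0.07604305348187096), 'slopes', np.float64(-0.0004521663578187043), np.float64(0.0004521663575269339))
```

The cover is at (.4966,.3389), yaw 87.87°, and the jaws are in line with it. I'll shift 12 mm, go down to real tip height of about 25 mm, then finish in small steps.

```bash
python3 -m inch '[{"offset":[0,-0.012,0],"turn":0,"jaw":0.6},{"offset":[0,0,0.045],"turn":0,"jaw":0.6},{"offset":[0,0,0.045],"turn":0,"jaw":0.6},{"offset":[0,0,0.045],"turn":0,"jaw":0.6},{"offset":[0,0,0.045],"turn":0,"jaw":0.6},{"offset":[0,0,0.03],"turn":0,"jaw":0.6},{"offset":[0,0,0],"turn":0,"jaw":0.6},{"offset":[0,0,0],"turn":0,"jaw":0.6}]'; python3 -m inch '[{"offset":[0,0,0.007],"turn":0,"jaw":0.6},{"offset":[0,0,0.007],"turn":0,"jaw":0.6},{"offset":[0,0,0.007],"turn":0,"jaw":0.6},{"offset":[0,0,0],"turn":0,"jaw":0.6},{"offset":[0,0,0],"turn":0,"jaw":0.6}]'
```

```text
clock: 16.55
ee_pos: [0.4977, 0.34, 0.0152]
ee_rot: [-3.141, 0.061, -0.0]
wrist_force: [0.9, 0.5, 0.9]
finger_gap: 0.0732
clock: 17.05
ee_pos: [0.4971, 0.3399, -0.0065]
ee_rot: [3.141, -0.06, -0.0]
wrist_force: [-0.1, -0.2, 0.3]
finger_gap: 0.0734
```

```bash
python3 -m inch '[{"offset":[0,0,0.006],"turn":0,"jaw":0.6},{"offset":[0,0,0.005],"turn":0,"jaw":0.6},{"offset":[0,0,0],"turn":0,"jaw":0.6},{"offset":[0,0,0],"turn":0,"jaw":0.6}]'; python3 -m inch '[{"offset":[0,0,0],"turn":0,"jaw":-1},{"offset":[0,0,0],"turn":0,"jaw":-1},{"offset":[0,0,0],"turn":0,"jaw":-1},{"offset":[0,0,0],"turn":0,"jaw":-1},{"offset":[0,0,0],"turn":0,"jaw":-1},{"offset":[0,0,0],"turn":0,"jaw":-1}]'
```

```text
clock: 17.45
ee_pos: [0.497, 0.3398, -0.0178]
ee_rot: [3.141, -0.06, -0.001]
wrist_force: [0.4, 0.3, -0.4]
finger_gap: 0.0733
clock: 18.05
ee_pos: [0.4973, 0.3398, -0.0174]
ee_rot: [3.141, -0.06, 0.0]
wrist_force: [-0.3, -0.8, 1.4]
finger_gap: 0.0435
```

```bash
python3 -m inch '[{"offset":[0,0,-0.02],"turn":0,"jaw":-1},{"offset":[0,0,-0.04],"turn":0,"jaw":-1},{"offset":[0,0,-0.04],"turn":0,"jaw":-1},{"offset":[0,0,-0.04],"turn":0,"jaw":-1},{"offset":[0,0,-0.04],"turn":0,"jaw":-1},{"offset":[0,0,-0.04],"turn":0,"jaw":-1},{"offset":[0,0,0],"turn":0,"jaw":-1},{"offset":[0,0,0],"turn":0,"jaw":-1}]'
python3 - <<'E'
from m import *
import pickle
d=get("wrist");pickle.dump(d,open("w7.pkl","wb"))
s=state();print(s["finger_gap"],s["ee_pos"],s["wrist_force"],R.from_rotvec(s["ee_rot"]).as_matrix().round(3))
z=s["ee_pos"][2]+.0174+.005
for zz in(z-.004,z,z+.004):
  for thr in(140,170):
    try:print(round(zz,3),rim(d,zz,True,(.40,.60,.22,.46),thr,np.radians(87.8),(.4968,.339),.14,.076))
    except Exception as e:print(e)
E
```

```text
clock: 18.85
ee_pos: [0.4973, 0.34, 0.2024]
ee_rot: [-3.141, 0.06, -0.001]
wrist_force: [-0.6, 0.3, -4.1]
finger_gap: 0.0436
0.04384781118821362 [0.49620863 0.33957558 0.20054623] [-0.56221899  0.44492339 -3.39522977] [[ 0.999 -0.038 -0.003]
 [-0.038 -0.999 -0.001]
 [-0.003  0.001 -1.   ]]
0.219 (array([0.49454074, 0.34001362]), np.float64(87.98500582529113), 'L', np.float64(0.10188925981627267), 'W', np.float64(0.07903703293721774), 'slopes', np.float64(0.002578475634755663), np.float64(-0.0025784759932177327))
0.219 (array([0.4945458 , 0.34013467]), np.float64(87.99578276591431), 'L', np.float64(0.10121799826537678), 'W', np.float64(0.07821458185985253), 'slopes', np.float64(0.0021554737060073704), np.float64(-0.0021554719424010447))
0.223 (array([0.49617276, 0.33998621]), np.float64(87.9737140610014), 'L', np.float64(0.09982905936000057), 'W', np.float64(0.07731478362653971), 'slopes', np.float64(0.0025966937065904114), np.float64(-0.002596693712914622))
0.223 (array([0.49618412, 0.33997723]), np.float64(87.97730554610513), 'L', np.float64(0.0994175795690748), 'W', np.float64(0.07647652286212414), 'slopes', np.float64(0.001876232744351422), np.float64(-0.0018762336142906745))
0.227 (array([0.49782801, 0.33996371]), np.float64(88.072056158022), 'L', np.float64(0.09768030620084828), 'W', np.float64(0.07550485746934697), 'slopes', np.float64(0.0041207365072198025), np.float64(-0.004120736457024587))
0.227 (array([0.49783203, 0.3399113 ]), np.float64(87.94544547358674), 'L', np.float64(0.0973039982113783), 'W', np.float64(0.07473891569349289), 'slopes', np.float64(0.002582669499003146), np.float64(-0.002582671845307763))
```

The cover is held (gap 43.6 mm, weight shows) and its centre is at the TCP within 1 mm. Next: carry it to above the housing by (.1203,.5187) in tool axes, then turn -1.126 rad.

```bash
python3 -m inch '[{"offset":[0.011,0.047,0],"turn":0,"jaw":-1},{"offset":[0.011,0.047,0],"turn":0,"jaw":-1},{"offset":[0.011,0.047,0],"turn":0,"jaw":-1},{"offset":[0.011,0.047,0],"turn":0,"jaw":-1},{"offset":[0.011,0.047,0],"turn":0,"jaw":-1},{"offset":[0.011,0.047,0],"turn":0,"jaw":-1},{"offset":[0.011,0.047,0],"turn":0,"jaw":-1},{"offset":[0.011,0.047,0],"turn":0,"jaw":-1}]'; python3 -m inch '[{"offset":[0.011,0.047,0],"turn":0,"jaw":-1},{"offset":[0.011,0.047,0],"turn":0,"jaw":-1},{"offset":[0.011,0.047,0],"turn":0,"jaw":-1},{"offset":[0,0,0],"turn":0,"jaw":-1},{"offset":[0,0,0],"turn":-0.1407,"jaw":-1},{"offset":[0,0,0],"turn":-0.1407,"jaw":-1},{"offset":[0,0,0],"turn":-0.1407,"jaw":-1},{"offset":[0,0,0],"turn":-0.1407,"jaw":-1}]';  python3 -m inch '[{"offset":[0,0,0],"turn":-0.1407,"jaw":-1},{"offset":[0,0,0],"turn":-0.1407,"jaw":-1},{"offset":[0,0,0],"turn":-0.1407,"jaw":-1},{"offset":[0,0,0],"turn":-0.1407,"jaw":-1},{"offset":[0,0,0.04],"turn":0,"jaw":-1},{"offset":[0,0,0.04],"turn":0,"jaw":-1},{"offset":[0,0,0],"turn":0,"jaw":-1},{"offset":[0,0,0],"turn":0,"jaw":-1}]'
cat > chk.py <<'E'
from m import *
import pickle,sys
s=state();P=[]
d=get("wrist");pickle.dump(d,open(sys.argv[1]+".pkl","wb"))
M=R.from_rotvec(s["ee_rot"]).as_matrix()
print(s["clock"],s["finger_gap"],s["ee_pos"],s["wrist_force"],"toolx",M[:2,0],"yaw_y",np.degrees(np.arctan2(M[1,1],M[0,1])),M[2].round(4))
z=s["ee_pos"][2]+.0174+.005
c0=s["ee_pos"][:2]
for thr in(150,180):
    try:
        r=rim(d,z,True,(c0[0]-.13,c0[0]+.13,c0[1]-.13,c0[1]+.13),thr,np.radians(152.3),c0,.14,.076);print("plate top z",z.round(4),r[0],r[1:7])
    except Exception as e:print(e)
E
python3 chk.py w8
```

```text
clock: 19.7
ee_pos: [0.5691, -0.0406, 0.1992]
ee_rot: [-3.139, 0.06, 0.008]
wrist_force: [1.3, 0.5, -2.1]
finger_gap: 0.0436
clock: 20.5
ee_pos: [0.5969, -0.1799, 0.1992]
ee_rot: [-3.028, -0.823, 0.006]
wrist_force: [0.4, 0.0, -1.9]
finger_gap: 0.0438
clock: 21.3
ee_pos: [0.5969, -0.1801, 0.1207]
ee_rot: [-2.685, -1.623, 0.004]
wrist_force: [1.0, -0.8, -2.1]
finger_gap: 0.0441
21.3 0.04408316214900808 [ 0.59693725 -0.1800723   0.12069307] [ 0.9651981  -0.84243794 -2.05038274] toolx [0.46455085 0.88554643] yaw_y -27.681106905685027 [ 2.0e-04 -4.7e-03 -1.0e+00]
plate top z 0.1431 [ 0.59721769 -0.18131508] (np.float64(152.825756703976), 'L', np.float64(0.0988143535434678), 'W', np.float64(0.0762028143054026), 'slopes')
plate top z 0.1431 [ 0.59719247 -0.1812435 ] (np.float64(152.3203492790651), 'L', np.float64(0.13944465441747864), 'W', np.float64(0.07492978534382463), 'slopes')
```

Cover at (.5972,-.1813), yaw 152.4°. The housing is at (.5975,-.1831), yaw 152.35°. I'll shift (-.0015,.0011) in tool axes and lower to about 9 mm above the rim, then re-check.

```bash
python3 -m inch '[{"offset":[-0.0015,0.001,0.02],"turn":0,"jaw":-1},{"offset":[0,0,0.03],"turn":0,"jaw":-1},{"offset":[0,0,0.025],"turn":0,"jaw":-1},{"offset":[0,0,0.008],"turn":0,"jaw":-1},{"offset":[0,0,0],"turn":0,"jaw":-1},{"offset":[0,0,0],"turn":0,"jaw":-1},{"offset":[0,0,0],"turn":0,"jaw":-1}]'; python3 chk.py w9
```

```text
clock: 22.05
ee_pos: [0.6003, -0.1839, 0.042]
ee_rot: [2.686, 1.623, 0.003]
wrist_force: [0.1, -0.3, -1.9]
finger_gap: 0.0434
22.05 0.04338036710282076 [ 0.60027659 -0.18393601  0.0419963 ] [ 0.05764864 -0.29629993 -1.90860116] toolx [0.46476857 0.8854322 ] yaw_y -27.695250237599417 [ 0.      0.0042 -1.    ]
plate top z 0.0644 [ 0.60134555 -0.18346433] (np.float64(152.1876079581531), 'L', np.float64(0.14021204805855897), 'W', np.float64(0.08020156494206683), 'slopes')
plate top z 0.0644 [ 0.60135042 -0.18331903] (np.float64(151.88186223084747), 'L', np.float64(0.13923839008059222), 'W', np.float64(0.07902148734810355), 'slopes')
```

```bash
python3 -m inch '[{"offset":[0,0,0],"turn":0,"jaw":-1},{"offset":[0,0,0],"turn":0,"jaw":-1},{"offset":[0,0,0],"turn":0,"jaw":-1},{"offset":[0,0,0],"turn":0,"jaw":-1}]'; python3 chk.py w10
python3 - <<'E'
from m import *
import pickle
d=pickle.load(open("w10.pkl","rb"));z=state()["ee_pos"][2]+.0224
yaw=np.radians(152.35);c=np.array([.5975,-.1831]);ex=np.array([np.cos(yaw),np.sin(yaw)]);ey=np.array([-ex[1],ex[0]])
# brightness profiles across long sides on lines a=-50..50mm and ends, in housing axes, plate-top plane
def pix(a,b,z):
    p=c+a*ex+b*ey;u,v=proj(d,(p[0],p[1],z),True);return d["pixels"][int(round(v)),int(round(u))]
for sg in(1,-1):
    print("side",sg,[ (k,int(np.median([pix(a,sg*k/1000,z).min() for a in np.linspace(-.055,.045,15)]))) for k in range(32,47)])
    print("end",sg,[ (k,int(np.median([pix(sg*k/1000,b,z).min() for b in (-.033,-.03,-.027,-.024,.024,.027,.03,.033)]))) for k in range(64,80)])
E
```

```text
clock: 22.5
ee_pos: [0.5986, -0.1831, 0.0395]
ee_rot: [-2.689, -1.625, 0.0]
wrist_force: [-0.2, -0.3, -2.5]
finger_gap: 0.044
22.5 0.043974578792298956 [ 0.59855171 -0.18305722  0.0395294 ] [-0.16562068 -0.31099429 -2.46508294] toolx [0.46475165 0.88544108] yaw_y -27.69415055268623 [-0. -0. -1.]
plate top z 0.0619 [ 0.59959071 -0.18294622] (np.float64(152.2540126893494), 'L', np.float64(0.14028228640546808), 'W', np.float64(0.07958456681216051), 'slopes')
plate top z 0.0619 [ 0.59951688 -0.18278584] (np.float64(152.07196347529685), 'L', np.float64(0.1392223334580892), 'W', np.float64(0.0783783643247469), 'slopes')
side 1 [(32, 179), (33, 197), (34, 196), (35, 194), (36, 190), (37, 188), (38, 178), (39, 129), (40, 42), (41, 26), (42, 26), (43, 31), (44, 43), (45, 51), (46, 53)]
end 1 [(64, 68), (65, 102), (66, 109), (67, 105), (68, 93), (69, 58), (70, 47), (71, 46), (72, 46), (73, 46), (74, 47), (75, 49), (76, 50), (77, 50), (78, 51), (79, 52)]
side -1 [(32, 199), (33, 194), (34, 193), (35, 197), (36, 201), (37, 194), (38, 139), (39, 183), (40, 198), (41, 154), (42, 70), (43, 70), (44, 69), (45, 67), (46, 70)]
end -1 [(64, 42), (65, 42), (66, 42), (67, 52), (68, 91), (69, 108), (70, 107), (71, 102), (72, 75), (73, 58), (74, 57), (75, 56), (76, 56), (77, 56), (78, 55), (79, 55)]
```

Settled profiles in the housing frame: the plate ends are at +68.7 and -71.9 mm, so the cover is 1.6 mm too far towards -x. The sides are at +39.1 and -38, so it is about 0.6 mm too far towards +y. I'll correct by (+.0006,-.0016) in tool axes and lower 5 mm.

```bash
cat > prof.py <<'E'
from m import *
import sys
zt=float(sys.argv[1]) if len(sys.argv)>1 else state()["ee_pos"][2]+.0224
s=state();print(s["clock"],s["ee_pos"],s["wrist_force"],s["finger_gap"])
d=get("wrist");z=zt
yaw=np.radians(152.35);c=np.array([.5975,-.1831]);ex=np.array([np.cos(yaw),np.sin(yaw)]);ey=np.array([-ex[1],ex[0]])
g=cv2.cvtColor(d["pixels"],cv2.COLOR_RGB2GRAY).astype(np.float32)
def val(a,b):
    p=c+a*ex+b*ey;u,v=proj(d,(p[0],p[1],z),True);return float(cv2.getRectSubPix(g,(1,1),(float(u),float(v)))[0,0])
for sg in(1,-1):
  for nm,xs in(("a<0",(-.05,-.045,-.04,-.035)),("a>0",(.045,.04,.035))):
    print("side",sg,nm,[(k/2,int(np.median([val(a,sg*k/2000) for a in xs]))) for k in range(72,86)])
  for nm,bs in(("b<0",(-.033,-.03,-.024,-.021)),("b>0",(.021,.024,.03,.033))):
    print("end",sg,nm,[(k/2,int(np.median([val(sg*k/2000,b) for b in bs]))) for k in range(132,150)])
E
python3 -m inch '[{"offset":[0.0006,-0.0016,0.002],"turn":0,"jaw":-1},{"offset":[0,0,0.003],"turn":0,"jaw":-1},{"offset":[0,0,0],"turn":0,"jaw":-1},{"offset":[0,0,0],"turn":0,"jaw":-1},{"offset":[0,0,0],"turn":0,"jaw":-1},{"offset":[0,0,0],"turn":0,"jaw":-1}]'; python3 prof.py
```

```text
clock: 23.15
ee_pos: [0.5975, -0.1819, 0.0346]
ee_rot: [2.688, 1.625, 0.0]
wrist_force: [0.5, 0.3, -2.0]
finger_gap: 0.0435
23.15 [ 0.59751061 -0.18187263  0.0346003 ] [ 0.4546487   0.28888296 -1.99087199] 0.043544451975017634
side 1 a<0 [(36.0, 45), (36.5, 45), (37.0, 45), (37.5, 45), (38.0, 44), (38.5, 41), (39.0, 36), (39.5, 30), (40.0, 26), (40.5, 25), (41.0, 26), (41.5, 28), (42.0, 31), (42.5, 34)]
side 1 a>0 [(36.0, 37), (36.5, 37), (37.0, 37), (37.5, 37), (38.0, 36), (38.5, 34), (39.0, 30), (39.5, 27), (40.0, 25), (40.5, 25), (41.0, 26), (41.5, 28), (42.0, 31), (42.5, 34)]
end 1 b<0 [(66.0, 210), (66.5, 211), (67.0, 211), (67.5, 211), (68.0, 210), (68.5, 207), (69.0, 198), (69.5, 180), (70.0, 156), (70.5, 134), (71.0, 121), (71.5, 116), (72.0, 116), (72.5, 116), (73.0, 116), (73.5, 116), (74.0, 116), (74.5, 118)]
end 1 b>0 [(66.0, 14), (66.5, 12), (67.0, 11), (67.5, 10), (68.0, 10), (68.5, 11), (69.0, 10), (69.5, 11), (70.0, 11), (70.5, 11), (71.0, 11), (71.5, 10), (72.0, 10), (72.5, 11), (73.0, 11), (73.5, 11), (74.0, 11), (74.5, 11)]
side -1 a<0 [(36.0, 210), (36.5, 211), (37.0, 209), (37.5, 200), (38.0, 169), (38.5, 151), (39.0, 159), (39.5, 170), (40.0, 158), (40.5, 112), (41.0, 82), (41.5, 76), (42.0, 75), (42.5, 75)]
side -1 a>0 [(36.0, 203), (36.5, 204), (37.0, 204), (37.5, 196), (38.0, 167), (38.5, 149), (39.0, 154), (39.5, 167), (40.0, 161), (40.5, 118), (41.0, 85), (41.5, 76), (42.0, 74), (42.5, 74)]
end -1 b<0 [(66.0, 206), (66.5, 207), (67.0, 206), (67.5, 207), (68.0, 209), (68.5, 209), (69.0, 207), (69.5, 202), (70.0, 187), (70.5, 164), (71.0, 140), (71.5, 128), (72.0, 127), (72.5, 127), (73.0, 128), (73.5, 129), (74.0, 129), (74.5, 129)]
end -1 b>0 [(66.0, 19), (66.5, 16), (67.0, 13), (67.5, 12), (68.0, 11), (68.5, 11), (69.0, 11), (69.5, 11), (70.0, 11), (70.5, 11), (71.0, 11), (71.5, 11), (72.0, 11), (72.5, 11), (73.0, 10), (73.5, 11), (74.0, 11), (74.5, 10)]
```

The ends are at +70.0 and -70.6 mm and the sides are parallel, so the cover is aligned within 0.5 mm. I'll make a small trim and lower to contact.

```bash
python3 -m inch '[{"offset":[0.0004,-0.0003,0.0025],"turn":0,"jaw":-1},{"offset":[0,0,0.002],"turn":0,"jaw":-1},{"offset":[0,0,0],"turn":0,"jaw":-1},{"offset":[0,0,0],"turn":0,"jaw":-1}]';python3 -m inch '[{"offset":[0,0,0.0015],"turn":0,"jaw":-1},{"offset":[0,0,0],"turn":0,"jaw":-1},{"offset":[0,0,0],"turn":0,"jaw":-1}]';python3 -m inch '[{"offset":[0,0,0.001],"turn":0,"jaw":-1},{"offset":[0,0,0],"turn":0,"jaw":-1},{"offset":[0,0,0],"turn":0,"jaw":-1}]'
```

```text
clock: 23.6
ee_pos: [0.5972, -0.1812, 0.0298]
ee_rot: [-2.688, -1.625, 0.0]
wrist_force: [-0.8, 0.0, -2.5]
finger_gap: 0.0438
clock: 23.9
ee_pos: [0.5973, -0.1813, 0.0285]
ee_rot: [-2.689, -1.625, 0.0]
wrist_force: [-0.0, -0.5, -3.5]
finger_gap: 0.0437
clock: 24.2
ee_pos: [0.5975, -0.1814, 0.0276]
ee_rot: [2.688, 1.625, 0.0]
wrist_force: [0.1, -1.1, -1.8]
finger_gap: 0.044
```

```bash
python3 -m inch '[{"offset":[0,0,0.001],"turn":0,"jaw":-1},{"offset":[0,0,0],"turn":0,"jaw":-1},{"offset":[0,0,0],"turn":0,"jaw":-1}]';python3 -m inch '[{"offset":[0,0,0.001],"turn":0,"jaw":-1},{"offset":[0,0,0],"turn":0,"jaw":-1},{"offset":[0,0,0],"turn":0,"jaw":-1}]'; python3 prof.py .050
```

```text
clock: 24.5
ee_pos: [0.5975, -0.1814, 0.0276]
ee_rot: [2.688, 1.625, -0.0]
wrist_force: [-3.7, 1.3, 5.5]
finger_gap: 0.0438
clock: 24.8
ee_pos: [0.5975, -0.1814, 0.0276]
ee_rot: [2.688, 1.625, -0.0]
wrist_force: [-6.8, 3.4, 11.0]
finger_gap: 0.0434
24.8 [ 0.59748837 -0.18141502  0.02755679] [-6.81108457  3.36092573 10.9896215 ] 0.04343788183979492
side 1 a<0 [(36.0, 46), (36.5, 46), (37.0, 45), (37.5, 44), (38.0, 41), (38.5, 36), (39.0, 31), (39.5, 26), (40.0, 25), (40.5, 26), (41.0, 28), (41.5, 31), (42.0, 34), (42.5, 38)]
side 1 a>0 [(36.0, 38), (36.5, 38), (37.0, 38), (37.5, 37), (38.0, 36), (38.5, 31), (39.0, 27), (39.5, 25), (40.0, 26), (40.5, 27), (41.0, 29), (41.5, 31), (42.0, 34), (42.5, 39)]
end 1 b<0 [(66.0, 209), (66.5, 211), (67.0, 212), (67.5, 212), (68.0, 212), (68.5, 210), (69.0, 204), (69.5, 192), (70.0, 170), (70.5, 148), (71.0, 130), (71.5, 123), (72.0, 122), (72.5, 121), (73.0, 120), (73.5, 119), (74.0, 118), (74.5, 118)]
end 1 b>0 [(66.0, 18), (66.5, 15), (67.0, 13), (67.5, 11), (68.0, 11), (68.5, 11), (69.0, 11), (69.5, 11), (70.0, 11), (70.5, 11), (71.0, 11), (7
[... 231 characters left out ...]
), (41.5, 76), (42.0, 75), (42.5, 74)]
side -1 a>0 [(36.0, 202), (36.5, 204), (37.0, 206), (37.5, 204), (38.0, 192), (38.5, 158), (39.0, 115), (39.5, 89), (40.0, 77), (40.5, 75), (41.0, 75), (41.5, 75), (42.0, 75), (42.5, 75)]
end -1 b<0 [(66.0, 207), (66.5, 208), (67.0, 208), (67.5, 210), (68.0, 210), (68.5, 210), (69.0, 206), (69.5, 196), (70.0, 175), (70.5, 148), (71.0, 131), (71.5, 125), (72.0, 124), (72.5, 125), (73.0, 126), (73.5, 127), (74.0, 128), (74.5, 129)]
end -1 b>0 [(66.0, 20), (66.5, 16), (67.0, 13), (67.5, 12), (68.0, 11), (68.5, 11), (69.0, 11), (69.5, 11), (70.0, 11), (70.5, 11), (71.0, 11), (71.5, 11), (72.0, 11), (72.5, 11), (73.0, 11), (73.5, 11), (74.0, 11), (74.5, 11)]
```

Seated: the ends read 70.2/70.2 mm and the sides 38.6/38.6 mm in the housing frame. I'll unload, release, rise clear and check.

```bash
python3 -m inch '[{"offset":[0,0,-0.002],"turn":0,"jaw":-1},{"offset":[0,0,0],"turn":0,"jaw":-1},{"offset":[0,0,0],"turn":0,"jaw":0.2},{"offset":[0,0,0],"turn":0,"jaw":0.4},{"offset":[0,0,0],"turn":0,"jaw":0.5},{"offset":[0,0,0],"turn":0,"jaw":0.5}]';python3 -m inch '[{"offset":[0,0,-0.01],"turn":0,"jaw":0.5},{"offset":[0,0,-0.03],"turn":0,"jaw":0.5},{"offset":[0,0,-0.045],"turn":0,"jaw":0.5},{"offset":[0,0,-0.045],"turn":0,"jaw":0.5},{"offset":[-0.04,0,-0.02],"turn":0,"jaw":0.5},{"offset":[-0.04,0,0],"turn":0,"jaw":0.5},{"offset":[0,0,0],"turn":0,"jaw":0.5},{"offset":[0,0,0],"turn":0,"jaw":0.5}]'
python3 - <<'E'
from m import *
d=get("wrist");e=get("side");s=state();print(s["clock"],s["ee_pos"],s["wrist_force"],s["finger_gap"])
for thr in(150,180):print(rim(d,.05,True,(.46,.72,-.32,-.05),thr,np.radians(152.3),(.5975,-.1831),.14,.076)[:6])
a=cv2.resize(d["pixels"],(800,500))[:330];b=cv2.resize(e["pixels"][130:340,200:560],(462,270));c=np.zeros((270,338,3),np.uint8)
r=rectify(d,.46,.72,-.32,-.05,.05,.001);c[:260,:270]=r[:260,:270]
cv2.imwrite("pics/fin.png",np.vstack([a,np.hstack([b,c])])[:,:,::-1])
E
```

```text
clock: 25.45
ee_pos: [0.5974, -0.1813, 0.0275]
ee_rot: [2.689, 1.625, 0.0]
wrist_force: [-0.0, 1.3, 0.0]
finger_gap: 0.0688
clock: 26.25
ee_pos: [0.56, -0.2525, 0.178]
ee_rot: [2.69, 1.623, 0.001]
wrist_force: [-0.4, -0.1, -0.5]
finger_gap: 0.0687
26.35 [ 0.56032125 -0.25117781  0.17731825] [ 1.11089437 -0.30328278  0.89806246] 0.0689623903785093
(array([ 0.59773921, -0.18288369]), np.float64(152.26496898413941), 'L', np.float64(0.140317854030327), 'W', np.float64(0.07632125261226713))
(array([ 0.59766935, -0.18270548]), np.float64(152.1223101106601), 'L', np.float64(0.13776546607505052), 'W', np.float64(0.07350818775861595))
```

View pics/fin.png

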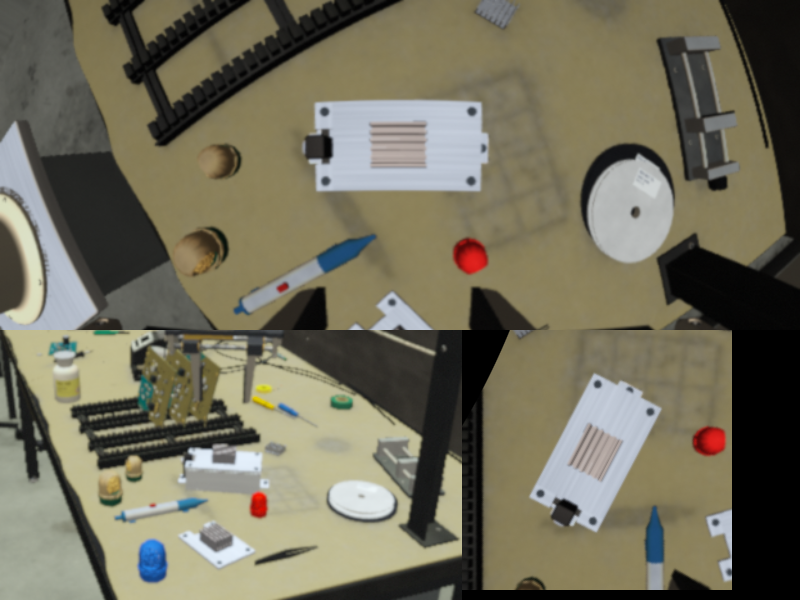

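The cover sits flush, with its notch round the connector (318,147). It measures (.5977,-.1828), yaw 152.2°, against the housing's (.5975,-.1831), 152.35°. The pump at (305,272) lies flat and clear, and the jar, cleaner and short cover look unmoved. The gripper is up and touches nothing. I'll hand in.

```bash
python3 -c "
from rig import workorder
print(workorder.sign_off())"
```

```text
the job is handed in; nothing more can be done
None
```

I laid the pump flat on the bench, then put the matching 140 mm cover on the housing with its notch round the connector. I handed the job in at about 26 s.

**Last checks:**
- **Cover fit:** the cover and housing centres agree within about 0.4 mm and 0.1–0.2°. Before release the edges read 70.2/70.2 mm at the ends and 38.6/38.6 mm at the sides.
- **Other things:** in the last picture the pump lay flat and clear. The short cover, jar and cleaner looked unmoved, though I did not re-measure them.
- **Robot:** the gripper was up and touching nothing, and the wrist force was about zero.

**What disagreed or failed:**
- **Fingertip height:** the real fingertips sit about 27 mm higher than the reported TCP. My first two closes on the pump therefore shut above it without moving it, and a third caught only its top. I worked from contact heights after that.
- **Contact force:** the wrist force reached about 32 N in total (29 N vertical) when the pump touched down.
- **Top camera:** it placed the housing and cover about 3 mm away from where the wrist camera did and read them about 4 mm too long. I used the wrist camera because its sizes matched those given.

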